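Tighten a filter cover crisscross

TASK

Tighten the four orange wing knobs clockwise so that the aluminium cover is drawn down flat on its gasket: start with the two knobs of one diagonal, then the other two, only about a sixth of a turn on each in this first round, so that the cover never sits badly crooked. Go round again as needed until every knob is firmly snug against the gasket, feeling for the rising resistance, but do not overtighten any of them. Leave the tools lying around undisturbed.

Things in the scene. Friction and masses are not known exactly. Their poses are not given: they have to be found in the camera images.
- housing: blue square filter housing fixed on the table; dark foot 196 mm square, 10 mm high; 176 mm square above, top face 48 mm high; a capped brass port on its +y and -y side reaches 114 mm from the centre. Origin: centre of its underside; x, y along its sides.
- cover: loose aluminium cover, 166x166x10 mm, square with the housing, a low boss (60 mm wide, 8 mm high) in the middle, a stud through each corner, a locating lug of the housing (24 mm wide, 68 mm high) at the middle of each edge. Origin: centre of its underside, at the start 56.5 mm above the table: weak springs lift it against all four screws. 1.7 to 5.5 mm lower (unknown beforehand) it meets the gasket; then 0.35 rad takes a nut from snug to too tight.
- screw_1: fixed upright steel stud through the cover's +x +y corner (housing axes), 58 mm from the housing's centre along x and y; diagonally opposite screw_2. Origin: its foot on the housing's top face. The nut with orange wing knob 1 runs on it, counts as part of it, sinks 3 mm per rad of clockwise turn (seen from above; tightening, 4 rad at most) and stays where left.
- knob_1_grip (a point): grip point on orange wing 1, on the screw's axis, 54.5 mm above the stud's foot at the start. Wing 54 mm long along this point's x, 10 mm thick along y, 16 mm below to 10 mm above it; hub 19 mm wide from 20 mm below, washer on the cover 36 mm below. A rubber bush lets the wing lead the nut by 0.5 rad per N m. Turning moment 0.05-0.1 N m loose, 0.12 at 14 N clamping (just snug), 0.18 at 26 N (the aim), 0.26 at 40 N (too tight).
- screw_2: fixed upright steel stud through the cover's -x -y corner (housing axes), 58 mm from the housing's centre along x and y; diagonally opposite screw_1. Origin: its foot on the housing's top face. The nut with orange wing knob 2 runs on it, counts as part of it, sinks 3 mm per rad of clockwise turn (seen from above; tightening, 4 rad at most) and stays where left.
- knob_2_grip (a point): grip point on orange wing 2, on the screw's axis, 54.5 mm above the stud's foot at the start. Wing 54 mm long along this point's x, 10 mm thick along y, 16 mm below to 10 mm above it; hub 19 mm wide from 20 mm below, washer on the cover 36 mm below. A rubber bush lets the wing lead the nut by 0.5 rad per N m. Turning moment 0.05-0.1 N m loose, 0.12 at 14 N clamping (just snug), 0.18 at 26 N (the aim), 0.26 at 40 N (too tight).
- screw_3: fixed upright steel stud through the cover's +x -y corner (housing axes), 58 mm from the housing's centre along x and y; diagonally opposite screw_4. Origin: its foot on the housing's top face. The nut with orange wing knob 3 runs on it, counts as part of it, sinks 3 mm per rad of clockwise turn (seen from above; tightening, 4 rad at most) and stays where left.
- knob_3_grip (a point): grip point on orange wing 3, on the screw's axis, 54.5 mm above the stud's foot at the start. Wing 54 mm long along this point's x, 10 mm thick along y, 16 mm below to 10 mm above it; hub 19 mm wide from 20 mm below, washer on the cover 36 mm below. A rubber bush lets the wing lead the nut by 0.5 rad per N m. Turning moment 0.05-0.1 N m loose, 0.12 at 14 N clamping (just snug), 0.18 at 26 N (the aim), 0.26 at 40 N (too tight).
- screw_4: fixed upright steel stud through the cover's -x +y corner (housing axes), 58 mm from the housing's centre along x and y; diagonally opposite screw_3. Origin: its foot on the housing's top face. The nut with orange wing knob 4 runs on it, counts as part of it, sinks 3 mm per rad of clockwise turn (seen from above; tightening, 4 rad at most) and stays where left.
- knob_4_grip (a point): grip point on orange wing 4, on the screw's axis, 54.5 mm above the stud's foot at the start. Wing 54 mm long along this point's x, 10 mm thick along y, 16 mm below to 10 mm above it; hub 19 mm wide from 20 mm below, washer on the cover 36 mm below. A rubber bush lets the wing lead the nut by 0.5 rad per N m. Turning moment 0.05-0.1 N m loose, 0.12 at 14 N clamping (just snug), 0.18 at 26 N (the aim), 0.26 at 40 N (too tight).
- tape_measure: yellow tape measure, 36x78x64 mm, standing to the left of the work; origin under its middle. Leave alone.
- screwdriver: red-handled screwdriver, 195 mm, lying to the right of the work; origin under its middle. Leave alone.
- pliers: red-handled pliers, 164 mm, lying to the right of the work; origin under their middle. Leave alone.

How it is judged:
On the way, in this order (a step that is already met when the one before it is completed fails the run):
1. one diagonal pair of knobs is turned down first (each sunk by more than 1.2 mm) while the other two are still as they were (sunk by less than 0.5 mm) (((z of knob_1_grip in the frame of screw_1 below 0.0533 m and z of knob_2_grip in the frame of screw_2 below 0.0533 m and z of knob_3_grip in the frame of screw_3 above 0.054 m and z of knob_4_grip in the frame of screw_4 above 0.054 m) or (z of knob_3_grip in the frame of screw_3 below 0.0533 m and z of knob_4_grip in the frame of screw_4 below 0.0533 m and z of knob_1_grip in the frame of screw_1 above 0.054 m and z of knob_2_grip in the frame of screw_2 above 0.054 m))), for 0.1 s.
2. all four knobs are turned part way (each sunk by more than 1.2 mm) (z of knob_1_grip in the frame of screw_1 below 0.0533 m and z of knob_2_grip in the frame of screw_2 below 0.0533 m and z of knob_3_grip in the frame of screw_3 below 0.0533 m and z of knob_4_grip in the frame of screw_4 below 0.0533 m), for 0.1 s.
At the end, for the whole second after the job is handed in: Each of the four screws clamps the cover with 14 to 40 N, the cover lies level within 0.015 rad (about 0.9 degree) and at rest, and tape measure, screwdriver and pliers lie within 30 mm of where they were (contact force between screw_1 and cover between 14 and 40 N and contact force between screw_2 and cover between 14 and 40 N and contact force between screw_3 and cover between 14 and 40 N and contact force between screw_4 and cover between 14 and 40 N and angle between cover's own z axis and vertical below 0.015 rad and linear speed of cover below 0.01 m/s and distance of each of tape_measure, screwdriver, pliers from where it was at the start of the episode below 0.03 m); the robot touches nothing.
It fails at once if the cover tilts by more than 0.036 rad (screws drawn down too unevenly) (angle between cover's own z axis and vertical above 0.036 rad).
It fails at once if a screw presses on the cover with more than 50 N (overtightened, gasket crushed) (contact force between any of screw_1, screw_2, screw_3, screw_4 and cover above 50 N).
It fails at once if tape measure, screwdriver or pliers are knocked more than 30 mm away (distance of any of tape_measure, screwdriver, pliers from where it was at the start of the episode above 0.03 m).
It also fails if it takes over 72 s, if anything falls off the work surface, if the arm or the gripper's body presses on something with over 40 N, if the wrist force passes 120 N, or if a joint passes its speed limit or range.

ROBOT

A 7-joint arm with a two-finger parallel gripper is mounted at the origin on a cart in front of the work surface, level with it; the furniture and walls round the work are solid. World frame = base frame: x ahead of the robot, y to its left, z up, the work surface at z = 0. Lengths are in m, angles in rad, forces in N, time in s.
With the tool pointing down it reaches from about 0.425 to 0.925 m from the base axis. Payload 6.8 kg.
Tool frame: the origin (TCP) lies at the very end of the fingers, on their centre line; the grasp point (between the pads) lies 19 mm behind it (bot.grasp_offset is the distance from the TCP to the grasp point, in m); z points along the fingers, y is the direction in which the jaws open and shut (so a half turn about z gives the same grasp; the last joint's range is limited). The gripper opens to 85 mm and grips with 20 to 120 N. Pads are 22 mm wide; open, the fingers measure 114 mm over their backs; the gripper's body (76 mm by 85 mm) begins 54 mm behind the grasp point. The pads swing forward as they close: fully open they stand 13 mm farther back than shut.
Start: joints at [1.166, 0.477, 0.022, 1.555, -0.011, 1.109, -0.083], TCP at [0.197, -0.646, 0.231] pointing down, gripper open.
Joint ranges: [-2.96, 2.96], [-0.34, 2.1], [-1.41, 1.46], [0.24, 2.44], [-1.37, 4.51], [0.17, 1.92], [-2.96, 2.96]. Speed limits (rad/s): [2.39, 2.39, 3.14, 3.14, 3.14, 3.14, 3.14].

INTERFACE

Orientations are given as a rotation vector (axis times angle).
In Python, from cell import bot, viewer gives the robot as it stands. The module is installed in compiled form; this text tells all that it offers.
- The arm moves only by the shell command python3 -m pendant 'ROWS'. ROWS is a JSON object of lists of equal length, an entry for each row: "delta_pos": the shift along the tool's x, y, z in m, a list of three; "spin": the turn about the tool's z in degrees; "gripper": the closure in counts, from 0 (fully open) to 255 (shut). In form: {"delta_pos": [[x, y, z], ...], "spin": [spin, ...], "gripper": [gripper, ...]}. A call has 1 to 20 rows; each row is the pose to reach, as a shift and turn from the pose commanded when the call began, along the tool's axes at that moment; what a row does not reach only later rows make up. A row lasts 1/8 s, in which the tool goes at most 62.5 mm and 10.7 degrees, less where a joint would pass 70% of its speed; a pose out of reach is approached as far as the arm can. A call with a gripper value outside its range is refused whole. The fingers move at their own pace and stop on an object; the grip force is fixed at half the most. Time passes only in rows, so rows that repeat a pose let the fingers close. It gives the time, the measured TCP pose, the force and the opening at its end, in the units of the state.
- bot.get_state(): the state, without advancing time (a new reading comes with each control period).
- viewer.capture(name): name is "side" or "top" or "wrist"; returns a dict with "pixels" (420x560x3 uint8, red, green, blue), "range_z" (420x560 float32, m along the optical axis (not along the pixel's ray), 0 where there is no reading), "mtx" (3x3 intrinsics, pixels), "extrinsics" (4x4, takes a point from world to camera coordinates). Camera axes: x right, y down, z forward; pixel columns grow to the right and rows downward; lengths in m; the calibration is good to about 2 mm. The wrist camera is an equidistant fisheye: a pixel r from the principal point sees the ray r / f radians off the axis. A picture is of the moment at which its call begins.
- bot.job_done(): hands the job in, once; it reports no verdict.
The state is a dict: "time_s": time; "qpos": joint angles; "dq": joint speeds; "tau": joint torques, N m; "eef_pos": TCP position; "orientation": TCP orientation; "contact_force": force on the tool from outside, world axes, zero at the start; "moment": the same for the moment, N m; "width": opening from 0.0 (shut) to 1.0 (fully open).
Only numpy, scipy, OpenCV 4.12 (cv2) and the standard library are available. Lean on these libraries where they do the work, as an engineer would, in place of code of your own. Each camera call takes 0.05 s, during which the arm holds its last target. There are 200 camera calls.

## Working session

There is one attempt and no reset: what is moved stays moved. The work goes in short steps, Python scripts to look and compute and a shell command to move; the robot and the scene stay as the last step left them, time stands still between calls to the robot, and variables do not carry over. Pictures are saved under pics/ and viewed, about 8 in all and at most 12, crops included, and the job is handed in when it is done.

```bash
mkdir -p pics; python3 - <<'E'
from cell import bot, viewer
import cv2, numpy as np
s=bot.get_state(); print({k:np.round(v,3) for k,v in s.items()})
for n in ("top","side"):
    c=viewer.capture(n); np.savez(f"{n}0.npz",**c)
    cv2.imwrite(f"pics/{n}0.png",c["pixels"][:,:,::-1])
    hsv=cv2.cvtColor(c["pixels"],cv2.COLOR_RGB2HSV)
    m=cv2.inRange(hsv,(5,150,100),(20,255,255))
    N,l,st,ce=cv2.connectedComponentsWithStats(m)
    E=np.linalg.inv(c["extrinsics"]);K=c["mtx"];print(n,np.round(E,3).tolist(),K.tolist())
    for i in range(1,N):
        if st[i,4]<60: continue
        v,u=np.where(l==i); z=c["range_z"][v,u]; ok=z>0;u=u[ok];v=v[ok];z=z[ok]
        p=np.c_[(u-K[0,2])/K[0,0]*z,(v-K[1,2])/K[1,1]*z,z]@E[:3,:3].T+E[:3,3]
        h=np.percentile(p[:,2],90); t=p[p[:,2]>h-.004]
        r=cv2.minAreaRect((t[:,:2]*1000).astype(np.float32))
        print(i,st[i],ce[i].round(1),"top z",h.round(4),"rect",np.round(r[0],1),np.round(r[1],1),round(r[2],1))
E
```

```text
{'time_s': np.float64(0.0), 'qpos': array([ 1.166,  0.478,  0.022,  1.556, -0.011,  1.109, -0.083]), 'dq': array([-0.001,  0.   , -0.001,  0.001, -0.001,  0.002,  0.001]), 'tau': array([ 0.0000e+00, -5.9645e+01,  1.6080e+00, -2.8120e+01,  1.2000e-02,
        9.0000e-03, -0.0000e+00]), 'eef_pos': array([ 0.197, -0.645,  0.23 ]), 'orientation': array([-3.105e+00, -4.640e-01,  1.000e-03]), 'contact_force': array([ 0.771, -0.889, -0.035]), 'moment': array([ 0.008,  0.023, -0.   ]), 'width': np.float64(0.999)}
top [[0.018, -0.998, 0.055, 0.501], [-1.0, -0.019, -0.018, -0.005], [0.019, -0.055, -0.998, 1.179], [0.0, 0.0, 0.0, 1.0]] [[455.3650040858825, 0.0, 278.8538867526185], [0.0, 455.3650040858825, 208.39362005036725], [0.0, 0.0, 1.0]]
1 [350  84  13  13 138] [356.1  90.1] top z 0.1615 rect [ 839.7 -198.5] [8.1 9. ] 87.1
2 [244 171  12  21  82] [249.7 180.8] top z 0.113 rect [622.9  45.7] [51.1  8. ] 23.8
3 [295 175   8  22  85] [298.3 185.7] top z 0.1132 rect [614.7 -68.7] [ 8.3 51.5] 79.3
4 [243 219   5  23  95] [244.9 229.7] top z 0.1121 rect [508.9  55. ] [ 8.4 49.4] 87.8
5 [289 225  11  21  85] [293.8 234.5] top z 0.1129 rect [499.2 -59.7] [ 8.9 51.4] 66.4
side [[1.0, -0.023, 0.012, 0.576], [-0.02, -0.403, 0.915, -1.122], [-0.016, -0.915, -0.404, 0.599], [0.0, 0.0, 0.0, 1.0]] [[540.9716993231318, 0.0, 282.9154382323489], [0.0, 540.9716993231318, 207.31421848598936], [0.0, 0.0, 1.0]]
1 [286 195  21  12 182] [295.7 200.5] top z 0.1113 rect [623.   42.7] [53.6 10.6] 20.2
2 [237 196  22  10 194] [247.7 200.1] top z 0.1103 rect [508.8  52.6] [10.7 49.6] 84.1
4 [231 216  21  12 177] [241.1 221.7] top z 0.1091 rect [499.6 -64.5] [ 7.  47.7] 69.1
5 [284 217  23  11 207] [294.9 221.7] top z 0.1107 rect [615.8 -72.4] [ 8.6 47.4] 77.8
```

```bash
python3 - <<'E'
import cv2
a=cv2.imread("pics/top0.png");b=cv2.imread("pics/side0.png")
cv2.imwrite("pics/a1.png",cv2.resize(a[60:320,120:470],None,fx=2.2,fy=2.2,interpolation=cv2.INTER_CUBIC))
E
```

```text
(no output)
```

View pics/a1.png

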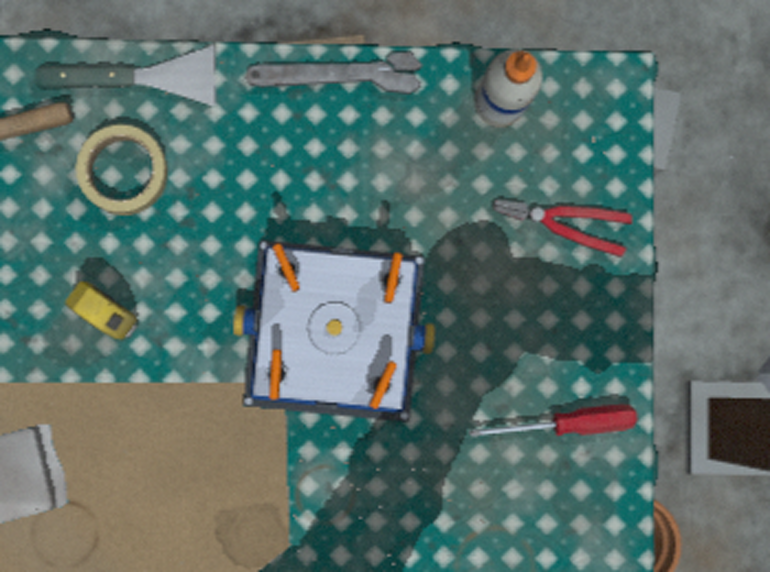

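View pics/side0.png

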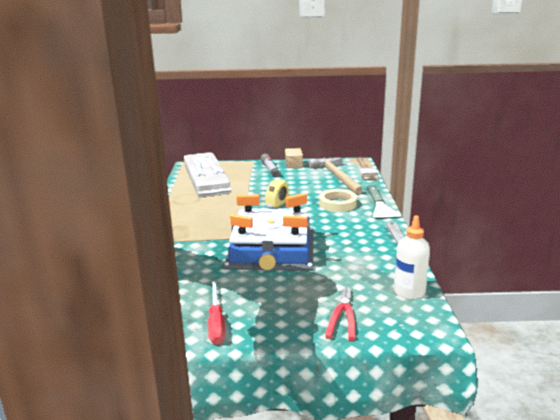

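The top view shows the housing at about (335,325) in the crop with four orange wings. The tape measure is on its left, at (100,310), and the pliers (565,220) and screwdriver (555,425) are on its right. The side view agrees, with the wings at rows 200–222. Knob 1 is at about (0.623, 0.045), 2 at (0.499,-0.061), 3 at (0.615,-0.070) and 4 at (0.509, 0.054). The housing yaw is about -4.7°. I'll move above the middle and refine with the wrist camera.

```bash
python3 -m pendant '{"delta_pos":[[0.536,-0.503,-0.04],[0.536,-0.503,-0.04],[0.536,-0.503,-0.04],[0.536,-0.503,-0.04],[0.536,-0.503,-0.04],[0.536,-0.503,-0.04],[0.536,-0.503,-0.04],[0.536,-0.503,-0.04],[0.536,-0.503,-0.04],[0.536,-0.503,-0.04],[0.536,-0.503,-0.04],[0.536,-0.503,-0.04],[0.536,-0.503,-0.04],[0.536,-0.503,-0.04],[0.536,-0.503,-0.04],[0.536,-0.503,-0.04]],"spin":[0,0,0,0,0,0,0,0,0,0,0,0,0,0,0,0],"gripper":[0,0,0,0,0,0,0,0,0,0,0,0,0,0,0,0]}'
cat > h.py <<'E'
from cell import bot, viewer
import cv2, numpy as np
from scipy.spatial.transform import Rotation as R
def pose():
    s=bot.get_state(); M=R.from_rotvec(s["orientation"]).as_matrix()
    return s,np.array(s["eef_pos"]),M,np.degrees(np.arctan2(M[1,0],M[0,0]))
def cloud(c,u,v,fish):
    z=c["range_z"][v,u]; K=c["mtx"]; E=np.linalg.inv(c["extrinsics"])
    x=(u-K[0,2])/K[0,0]; y=(v-K[1,2])/K[1,1]
    if fish:
        r=np.hypot(x,y)+1e-9; k=np.tan(r)/r; x=x*k; y=y*k
    p=np.c_[x*z,y*z,z]
    return p@E[:3,:3].T+E[:3,3], z>0
def knobs(n,name=None,amin=60):
    c=viewer.capture(n); f=n=="wrist"
    if name: cv2.imwrite(f"pics/{name}.png",c["pixels"][:,:,::-1])
    m=cv2.inRange(cv2.cvtColor(c["pixels"],cv2.COLOR_RGB2HSV),(5,150,90),(20,255,255))
    N,l,st,ce=cv2.connectedComponentsWithStats(m); out=[]
    for i in range(1,N):
        if st[i,4]<amin: continue
        v,u=np.where(l==i); p,ok=cloud(c,u,v,f); p=p[ok]
        if len(p)<30: continue
        h=np.percentile(p[:,2],90); t=p[np.abs(p[:,2]-h)<.004]
        r=cv2.minAreaRect((t[:,:2]*1000).astype(np.float32)); a=r[2] if r[1][0]>r[1][1] else r[2]+90
        a=(a+90)%180-90
        out.append((r[0][0],r[0][1],h*1000,a)); print(n,st[i,4],ce[i].round(0),"xy %.1f %.1f top %.1f yaw %.1f"%out[-1],np.round(r[1],1))
    return np.array(out)
E
python3 - <<'E'
from h import *
s,p,M,y=pose(); print(s["time_s"],p.round(4),round(y,2),s["qpos"].round(2) if hasattr(s["qpos"],'round') else s["qpos"],np.round(s["contact_force"],2),np.round(s["moment"],3), M[:,2].round(4))
knobs("wrist","w0"); knobs("side")
E
```

```text
time_s: 2.1
eef_pos: [0.5625, -0.0091, 0.2713]
orientation: [3.107, 0.461, -0.0]
contact_force: [0.6, 0.0, 0.2]
width: 1.001
2.1 [ 0.5625 -0.0091  0.2713] 16.89 [ 0.22  0.28 -0.38  1.76  0.12  1.12 -1.48] [0.57 0.03 0.22] [-0.049 -0.013 -0.05 ] [-2.e-04 -6.e-04 -1.e+00]
wrist 568 [532.   9.] xy 837.4 -197.1 top 160.4 yaw 54.3 [9.5 5.7]
wrist 636 [244. 109.] xy 625.2 46.6 top 113.6 yaw 25.6 [53.   9.8]
wrist 719 [355. 153.] xy 616.5 -68.0 top 113.4 yaw -10.3 [ 9.6 52.3]
wrist 557 [207. 216.] xy 510.2 55.7 top 113.7 yaw -3.0 [ 9.9 53.2]
wrist 674 [310. 253.] xy 501.1 -59.5 top 113.3 yaw -23.0 [ 9.8 51.7]
side 187 [296. 200.] xy 621.3 45.6 top 112.4 yaw 26.3 [54.2 12.7]
side 198 [248. 200.] xy 509.3 52.0 top 111.0 yaw -4.3 [ 8.1 49.4]
side 191 [241. 221.] xy 499.8 -64.5 top 110.2 yaw -23.6 [ 8.6 49. ]
side 217 [295. 222.] xy 614.5 -72.4 top 110.2 yaw -8.9 [ 8.8 50. ]
```

View pics/w0.png

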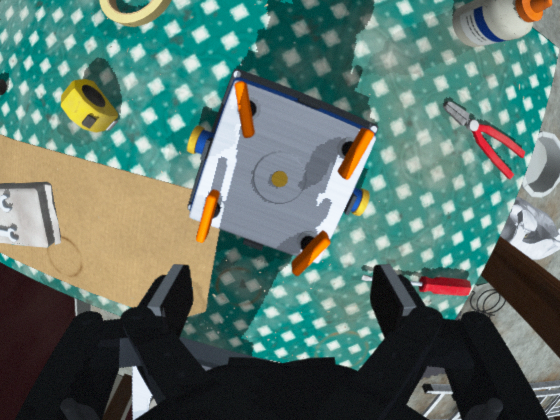

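The wrist view shows all four wings clearly: knob 1 at (244,109), 3 at (355,153), 4 at (207,216) and 2 at (310,253). Spacing of about 115.5 mm and tops at 113 mm match the given sizes. Next I'll hover above knob 1.

```bash
python3 -m pendant '{"delta_pos":[[0.075,-0.035,0.125],[0.075,-0.035,0.125],[0.075,-0.035,0.125],[0.075,-0.035,0.125],[0.075,-0.035,0.125],[0.075,-0.035,0.125]],"spin":[-8,-8,-8,-8,-8,-8],"gripper":[120,120,120,120,120,120]}'
python3 - <<'E'
from h import *
for i in range(3):
    s,p,M,y=pose(); print(s["time_s"],p.round(4),round(y,2),np.round(s["contact_force"],2),np.round(s["moment"],3)); k=knobs("wrist","w1") if i==0 else viewer.capture("wrist")
E
```

```text
time_s: 2.95
eef_pos: [0.6249, 0.0468, 0.148]
orientation: [3.067, 0.678, 0.004]
contact_force: [-0.0, 0.1, 0.5]
width: 0.529
2.95 [0.6249 0.0468 0.148 ] 24.93 [-0.03  0.08  0.47] [ 0.044 -0.019  0.038]
wrist 1031 [282. 234.] xy 625.6 47.3 top 113.3 yaw 25.4 [53.4  9.6]
wrist 958 [426. 288.] xy 632.4 -71.1 top 112.8 yaw -15.0 [10.8 20.5]
3.0 [0.6249 0.0469 0.1479] 24.94 [ 0.12  0.18 -0.09] [ 0.028 -0.003  0.021]
3.05 [0.6248 0.047  0.1477] 24.95 [-0.21 -0.66  0.59] [ 0.079 -0.052 -0.032]
```

View pics/w1.png

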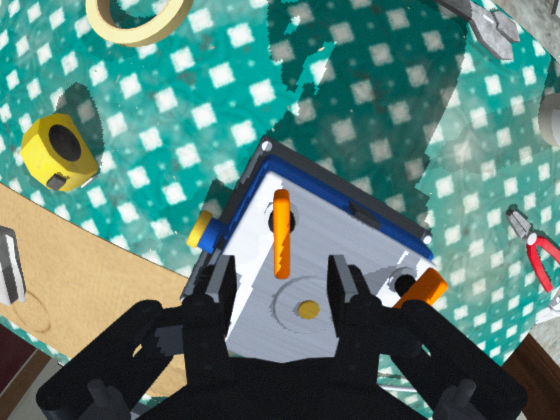

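The view confirms the wing (282,234) is centred between the fingers and aligned with them. I'll descend and close.

```bash
python3 -m pendant '{"delta_pos":[[0.001,0,0.03],[0.001,0,0.055],[0.001,0,0.062],[0.001,0,0.062],[0.001,0,0.062],[0.001,0,0.062],[0.001,0,0.062]],"spin":[0,0,0,0,0,0,0],"gripper":[120,120,120,180,255,255,255]}'
cat >> h.py <<'E'
def feel(n=8):
    F=[];T=[];t7=[]
    for i in range(n):
        s,p,M,y=pose(); F.append(M.T@s["contact_force"]);T.append(s["moment"]);t7.append(s["tau"]); viewer.capture("wrist")
    print("t %.2f"%s["time_s"],"p",p.round(4),"yaw %.2f"%y,"w %.3f"%s["width"],"Ftool",np.mean(F,0).round(2),"Mworld",np.mean(T,0).round(3),"sd %.3f"%np.std(T,0)[2],"tau",np.mean(t7,0).round(3)[4:],"sd",np.std(t7,0).round(3)[6],"q7 %.2f"%s["qpos"][6])
E
python3 -c "
from h import *
feel()"
```

```text
time_s: 3.98
eef_pos: [0.6264, 0.0476, 0.0857]
orientation: [3.066, 0.679, 0.004]
contact_force: [1.3, -2.6, 6.6]
width: 0.101
t 4.33 p [0.6264 0.0477 0.0857] yaw 24.97 w 0.105 Ftool [-0.99  2.01 -6.31] Mworld [-0.442  0.031 -0.004] sd 0.025 tau [-0.454 -0.306 -0.018] sd 0.001 q7 -1.54
```

```bash
python3 -m pendant '{"delta_pos":[[0,0,0.0004],[0,0,0.0008],[0,0,0.0013],[0,0,0.0016],[0,0,0.0016]],"spin":[8,16,24,30,30],"gripper":[255,255,255,255,255]}'; python3 -c "
from h import *
feel(3)"; python3 -m pendant '{"delta_pos":[[0,0,0.0004],[0,0,0.0008],[0,0,0.0008]],"spin":[8,15,15],"gripper":[255,255,255]}'; python3 -c "
from h import *
feel(3)"
```

```text
time_s: 5.0
eef_pos: [0.6267, 0.0465, 0.0842]
orientation: [3.137, -0.14, 0.005]
contact_force: [0.5, -4.5, 7.7]
width: 0.104
t 5.10 p [0.6267 0.0465 0.0841] yaw -5.07 w 0.102 Ftool [ 0.92  4.59 -6.97] Mworld [-0.987 -0.13   0.032] sd 0.016 tau [-1.074 -0.303 -0.206] sd 0.156 q7 -1.98
time_s: 5.52
eef_pos: [0.6266, 0.0459, 0.0833]
orientation: [3.091, -0.549, 0.005]
contact_force: [0.5, -5.7, 7.3]
width: 0.107
t 5.62 p [0.6266 0.0459 0.0833] yaw -20.08 w 0.108 Ftool [ 2.47  4.92 -6.84] Mworld [-1.249 -0.038  0.045] sd 0.024 tau [-1.317 -0.455 -0.23 ] sd 0.181 q7 -2.20
```

```bash
cat >> h.py <<'E'
def tq(n=4):
    a=[];m=[]
    for i in range(n):
        s,p,M,y=pose(); a.append(s["tau"][6]); m.append(s["moment"][2]); viewer.capture("side")
    print("t %.2f"%s["time_s"],p.round(4),"yaw %.2f w %.3f"%(y,s["width"]),"tau7",np.round(a,3),"mz",np.round(m,3),"Fw",np.round(s["contact_force"],1))
E
python3 -c "
from h import *
tq(5)"; python3 -m pendant '{"delta_pos":[[0,0,0],[0,0,0],[0,0,-0.03],[0,0,-0.055],[0,0,-0.055]],"spin":[0,0,0,0,0],"gripper":[120,120,120,120,120]}'; python3 -c "
from h import *
tq(3); knobs('wrist')"
```

```text
t 5.88 [0.6266 0.0458 0.0834] yaw -20.09 w 0.102 tau7 [-0.04  -0.036 -0.035 -0.035 -0.035] mz [0.046 0.002 0.073 0.047 0.017] Fw [ 0.3 -5.2  6.7]
time_s: 6.55
eef_pos: [0.6265, 0.049, 0.1388]
orientation: [-3.092, 0.544, -0.005]
contact_force: [0.2, 1.1, -0.5]
width: 0.53
t 6.65 [0.6249 0.0485 0.1364] yaw -19.96 w 0.527 tau7 [0.034 0.012 0.003] mz [ 0.032 -0.003 -0.007] Fw [-0.8 -0.6 -0.5]
wrist 2146 [461. 189.] xy 616.9 -68.2 top 113.0 yaw -10.8 [10.7 53.5]
wrist 1511 [285. 237.] xy 625.6 46.7 top 111.2 yaw -19.3 [ 9.6 53. ]
wrist 832 [468. 315.] xy 511.7 -63.6 top 112.6 yaw -25.8 [11.4 31.5]
wrist 289 [317. 348.] xy 535.2 53.0 top 110.0 yaw 56.1 [10.4  5. ]
```

```bash
python3 -m pendant '{"delta_pos":[[-0.02,0.036,0],[-0.04,0.072,0],[-0.06,0.108,0],[-0.079,0.145,0],[-0.079,0.145,0],[-0.079,0.145,0],[-0.079,0.145,0],[-0.079,0.145,0],[-0.079,0.145,0],[-0.079,0.145,0],[-0.079,0.145,0],[-0.079,0.145,0],[-0.079,0.145,0],[-0.079,0.145,0],[-0.079,0.145,0],[-0.079,0.145,0],[-0.079,0.145,0],[-0.079,0.145,0]],"spin":[-10,-20,-30,-40,-50,-60,-70,-80,-90,-100,-110,-120,-130,-140,-150,-160,-170,-177],"gripper":[120,120,120,120,120,120,120,120,120,120,120,120,120,120,120,120,120,120]}'; python3 -c "
from h import *
tq(3); knobs('wrist');print(pose()[0]['qpos'])"
```

```text
time_s: 9.0
eef_pos: [0.5008, -0.061, 0.136]
orientation: [-0.619, -3.078, -0.001]
contact_force: [0.6, -0.2, 0.1]
width: 0.526
t 9.10 [ 0.5008 -0.0611  0.136 ] yaw 157.05 w 0.528 tau7 [-0.934 -0.289  0.908] mz [-0.008 -0.027  0.027] Fw [ 0.5 -0.7 -0.8]
wrist 2239 [457. 178.] xy 509.0 55.1 top 113.3 yaw -2.2 [10.4 53.7]
wrist 1557 [281. 236.] xy 499.9 -59.7 top 113.5 yaw -23.5 [ 9.6 53.2]
wrist 1196 [469. 310.] xy 619.5 47.6 top 110.6 yaw -19.9 [10.2 44.3]
wrist 303 [325. 345.] xy 590.6 -63.8 top 112.0 yaw 68.2 [8.6 4.7]
[ 0.69140355  0.45172371 -0.85447464  2.00239762  0.43977891  0.88124899
  0.76501574]
```

```bash
python3 -m pendant '{"delta_pos":[[0,0.0007,0.03],[0,0.0007,0.05],[0,0.0007,0.05],[0,0.0007,0.05],[0,0.0007,0.05],[0,0.0007,0.05]],"spin":[0,0,0,0,0,0],"gripper":[120,120,180,255,255,255]}'; python3 -c "
from h import *
tq(3)"
python3 -m pendant '{"delta_pos":[[0,0,0.0004],[0,0,0.0008],[0,0,0.0013],[0,0,0.0016],[0,0,0.0016]],"spin":[8,16,24,30,30],"gripper":[255,255,255,255,255]}'; python3 -c "
from h import *
tq(3)"; python3 -m pendant '{"delta_pos":[[0,0,0.0004],[0,0,0.0008],[0,0,0.0008]],"spin":[8,15,15],"gripper":[255,255,255]}'; python3 -c "
from h import *
tq(4);print(pose()[0]['qpos'])"
```

```text
time_s: 9.95
eef_pos: [0.5018, -0.0609, 0.0874]
orientation: [0.627, 3.078, -0.001]
contact_force: [-1.5, -2.0, 2.9]
width: 0.106
t 10.05 [ 0.5018 -0.061   0.0874] yaw 156.98 w 0.109 tau7 [ 0.001 -0.    -0.001] mz [-0.005 -0.001 -0.035] Fw [-3.  -2.3  5.4]
time_s: 10.72
eef_pos: [0.5012, -0.0618, 0.0858]
orientation: [1.404, 2.81, -0.004]
contact_force: [-4.6, -4.7, 8.2]
width: 0.105
t 10.82 [ 0.5013 -0.0618  0.0858] yaw 126.96 w 0.103 tau7 [-0.422 -0.132 -0.053] mz [0.046 0.099 0.082] Fw [-4.7 -4.5  9.3]
time_s: 11.25
eef_pos: [0.5008, -0.0621, 0.085]
orientation: [1.76, 2.602, -0.006]
contact_force: [-5.5, -4.8, 10.5]
width: 0.1
t 11.40 [ 0.5008 -0.0621  0.085 ] yaw 111.95 w 0.110 tau7 [-0.483 -0.147 -0.055 -0.035] mz [-0.001  0.056  0.055 -0.013] Fw [-7.  -5.  10.5]
[ 0.49470663  0.47170899 -0.61041407  2.04760614  0.40026645  0.74093119
  0.01736961]
```

```bash
python3 -m pendant '{"delta_pos":[[0,0,0],[0,0,0],[0,0,-0.03],[0,0,-0.052],[0,0,-0.052]],"spin":[0,0,0,-8,-16],"gripper":[120,120,120,120,120]}'; python3 -c "
from h import *
s,p,M,y=pose(); knobs('wrist')
for t in ((.6168,-.0696),(.5099,.0542)):
    print(p,y,(M.T@(np.array([*t,.136])-p)).round(4))"
```

```text
time_s: 12.08
eef_pos: [0.5035, -0.0599, 0.1383]
orientation: [1.368, 2.824, 0.003]
contact_force: [-0.1, -0.5, -0.4]
width: 0.529
wrist 2188 [410.  94.] xy 507.6 55.1 top 113.4 yaw -2.1 [ 9.7 50.6]
wrist 1514 [503. 217.] xy 622.4 46.9 top 110.7 yaw -19.4 [10.5 50.4]
wrist 1615 [276. 233.] xy 499.9 -59.0 top 111.1 yaw -67.5 [ 9.8 52.8]
[ 0.50353337 -0.05985397  0.13833056] 128.30035781872965 [-0.0778  0.0828  0.0028]
[ 0.50353337 -0.05985397  0.13833056] 128.30035781872965 [0.0856 0.0757 0.0024]
```

```bash
python3 -m pendant '{"delta_pos":[[-0.03,0.032,0.002],[-0.06,0.064,0.002],[-0.078,0.083,0.002],[-0.078,0.083,0.002],[-0.078,0.083,0.002],[-0.078,0.083,0.002]],"spin":[-10,-20,-30,-41,-41,-41],"gripper":[120,120,120,120,120,120]}'; python3 -c "
from h import *
tq(3); knobs('wrist')
s,p,M,y=pose(); print(p,y,(M.T@(np.array([.6168,-.0696,.087])-p)).round(4))"
```

```text
time_s: 12.88
eef_pos: [0.6148, -0.0706, 0.1343]
orientation: [-0.307, -3.126, -0.0]
contact_force: [0.3, -0.1, -0.4]
width: 0.531
t 12.97 [ 0.6149 -0.0708  0.1346] yaw 168.86 w 0.528 tau7 [ 0.029 -0.023 -0.034] mz [-0.008  0.042  0.006] Fw [-0.4  0.4 -0.1]
wrist 2243 [458.  38.] xy 513.7 55.1 top 113.4 yaw -2.5 [11.  45.1]
wrist 2353 [259.  39.] xy 500.5 -59.7 top 111.2 yaw -67.0 [10.4 53.5]
wrist 2359 [460. 216.] xy 624.6 46.3 top 110.8 yaw -20.0 [11.5 52.8]
wrist 1615 [284. 240.] xy 615.7 -68.9 top 113.4 yaw -10.4 [ 9.5 53.7]
[ 0.61503488 -0.07086422  0.1346717 ] 168.92126914656083 [-0.0015  0.0016  0.0477]
```

```bash
python3 -m pendant '{"delta_pos":[[-0.0015,0.0013,0.03],[-0.0015,0.0013,0.048],[-0.0015,0.0013,0.048],[-0.0015,0.0013,0.048],[-0.0015,0.0013,0.048],[-0.0015,0.0013,0.048]],"spin":[-0.7,-0.7,-0.7,-0.7,-0.7,-0.7],"gripper":[120,120,180,255,255,255]}'; python3 -c "
from h import *
tq(3)"
python3 -m pendant '{"delta_pos":[[0,0,0.0004],[0,0,0.0008],[0,0,0.0013],[0,0,0.0016],[0,0,0.0016]],"spin":[8,16,24,30,30],"gripper":[255,255,255,255,255]}'; python3 -c "
from h import *
tq(3)"; python3 -m pendant '{"delta_pos":[[0,0,0.0004],[0,0,0.0008],[0,0,0.0008]],"spin":[8,15,15],"gripper":[255,255,255]}'; python3 -c "
from h import *
tq(5);print(pose()[0]['qpos'])"
```

```text
time_s: 13.82
eef_pos: [0.6173, -0.0697, 0.0873]
orientation: [0.282, 3.128, 0.0]
contact_force: [-0.9, 0.2, 1.9]
width: 0.107
t 13.93 [ 0.6173 -0.0697  0.0873] yaw 169.70 w 0.105 tau7 [0.005 0.005 0.005] mz [-0.025 -0.021  0.03 ] Fw [-1.3  1.   3.2]
time_s: 14.6
eef_pos: [0.6169, -0.0707, 0.0857]
orientation: [1.084, 2.948, -0.003]
contact_force: [-2.3, -1.3, 5.0]
width: 0.099
t 14.70 [ 0.6169 -0.0706  0.0857] yaw 139.68 w 0.102 tau7 [-0.41  -0.118 -0.038] mz [ 0.07   0.    -0.022] Fw [-2.1 -0.9  6. ]
time_s: 15.12
eef_pos: [0.6166, -0.071, 0.0849]
orientation: [1.46, 2.781, -0.004]
contact_force: [-3.6, -2.2, 7.3]
width: 0.101
t 15.32 [ 0.6166 -0.071   0.0849] yaw 124.67 w 0.105 tau7 [-0.472 -0.134 -0.041 -0.021 -0.017] mz [ 0.033  0.025  0.014 -0.039  0.035] Fw [-3.5 -1.8  7.4]
[ 0.45602927  0.63300064 -0.60950728  1.77408643  0.45728168  0.88041152
  0.24437043]
```

```bash
python3 -m pendant '{"delta_pos":[[0,0,0],[0,0,0],[0,0,-0.03],[0,0,-0.052],[0,0,-0.052]],"spin":[0,0,0,-8,-16],"gripper":[120,120,120,120,120]}'; python3 -c "
from h import *
s,p,M,y=pose()
print(s['time_s'],p,y,(M.T@(np.array([.51,.0538,.136])-p)).round(4))"
```

```text
time_s: 16.0
eef_pos: [0.6183, -0.0695, 0.1381]
orientation: [1.048, 2.958, 0.002]
contact_force: [0.2, -0.4, -1.2]
width: 0.531
16.0 [ 0.61832449 -0.06952912  0.13812017] 140.97496563092744 [0.1618 0.0276 0.0017]
```

```bash
python3 -m pendant '{"delta_pos":[[0.05,0.009,0.002],[0.1,0.018,0.002],[0.162,0.028,0.002],[0.162,0.028,0.002],[0.162,0.028,0.002],[0.162,0.028,0.002]],"spin":[-10,-20,-30,-36.5,-36.5,-36.5],"gripper":[120,120,120,120,120,120]}'; python3 -c "
from h import *
tq(3); knobs('wrist')
s,p,M,y=pose(); print(p,y,(M.T@(np.array([.510,.0538,.087])-p)).round(4))"
```

```text
time_s: 16.75
eef_pos: [0.5098, 0.0537, 0.134]
orientation: [0.083, 3.14, 0.0]
contact_force: [-0.1, 0.1, -0.8]
width: 0.53
t 16.85 [0.5097 0.0537 0.134 ] yaw 177.03 w 0.530 tau7 [ 0.013 -0.012 -0.017] mz [-0.007  0.01   0.008] Fw [ 0.3 -0.9 -0.2]
wrist 1588 [284. 239.] xy 508.5 55.7 top 113.5 yaw -2.3 [ 9.5 53. ]
wrist 1293 [109. 230.] xy 500.0 -59.2 top 110.9 yaw -67.9 [10.3 53.2]
wrist 338 [286. 352.] xy 600.6 52.9 top 107.7 yaw -69.7 [ 5.6 11.5]
[0.50959308 0.05398288 0.13403615] 177.09772059090628 [-0.0004 -0.0002  0.047 ]
```

```bash
python3 -m pendant '{"delta_pos":[[0,0,0.03],[0,0,0.047],[0,0,0.047],[0,0,0.047],[0,0,0.047],[0,0,0.047]],"spin":[-0.6,-0.6,-0.6,-0.6,-0.6,-0.6],"gripper":[120,120,180,255,255,255]}'; python3 -c "
from h import *
tq(3)"
python3 -m pendant '{"delta_pos":[[0,0,0.0004],[0,0,0.0008],[0,0,0.0013],[0,0,0.0016],[0,0,0.0016]],"spin":[8,16,24,30,30],"gripper":[255,255,255,255,255]}'; python3 -c "
from h import *
tq(3)"; python3 -m pendant '{"delta_pos":[[0,0,0.0004],[0,0,0.0008],[0,0,0.0008]],"spin":[8,15,15],"gripper":[255,255,255]}'; python3 -c "
from h import *
tq(5);print(pose()[0]['qpos'])"
```

```text
time_s: 17.7
eef_pos: [0.5097, 0.0551, 0.0878]
orientation: [0.06, 3.14, 0.001]
contact_force: [-0.4, 2.5, 0.7]
width: 0.103
t 17.80 [0.5097 0.0551 0.0877] yaw 177.82 w 0.102 tau7 [0.002 0.002 0.002] mz [-0.032  0.007 -0.025] Fw [-0.6  3.4  3. ]
time_s: 18.48
eef_pos: [0.5095, 0.0545, 0.0861]
orientation: [0.87, 3.018, -0.001]
contact_force: [-2.2, 0.8, 6.8]
width: 0.103
t 18.57 [0.5095 0.0546 0.0861] yaw 147.90 w 0.101 tau7 [-0.476 -0.133 -0.037] mz [ 0.043  0.045 -0.037] Fw [-1.5  2.1  6.3]
time_s: 19.0
eef_pos: [0.5093, 0.0544, 0.0854]
orientation: [1.257, 2.878, -0.001]
contact_force: [-2.7, 1.0, 8.1]
width: 0.1
t 19.20 [0.5093 0.0544 0.0853] yaw 132.89 w 0.102 tau7 [-0.467 -0.131 -0.039 -0.019 -0.015] mz [ 0.003  0.018  0.041  0.058 -0.007] Fw [-2.2  1.6  8.2]
[ 0.32235269  0.5002934  -0.68458261  2.02802572  0.45383519  0.76609653
  0.11138149]
```

```bash
python3 -m pendant '{"delta_pos":[[0,0,0.0003],[0,0,0.0005],[0,0,0.0006],[0,0,0.0006]],"spin":[5,9,11,12],"gripper":[255,255,255,255]}'; python3 -c "
from h import *
tq(4)"; python3 -m pendant '{"delta_pos":[[0,0,0.0003],[0,0,0.0005],[0,0,0.0006],[0,0,0.0006]],"spin":[5,9,11,12],"gripper":[255,255,255,255]}'; python3 -c "
from h import *
tq(4)"
```

```text
time_s: 19.75
eef_pos: [0.5091, 0.0542, 0.0848]
orientation: [1.55, 2.732, -0.001]
contact_force: [-2.8, -1.0, 8.8]
width: 0.109
t 19.90 [0.5091 0.0542 0.0848] yaw 120.89 w 0.103 tau7 [ 0.031 -0.046 -0.165 -0.088] mz [0.046 0.038 0.047 0.077] Fw [-3.4  0.9  8.6]
time_s: 20.45
eef_pos: [0.5089, 0.0542, 0.0842]
orientation: [1.827, 2.555, -0.002]
contact_force: [-3.5, 0.5, 9.1]
width: 0.101
t 20.60 [0.5089 0.0542 0.0841] yaw 108.89 w 0.099 tau7 [ 0.028 -0.049 -0.168 -0.09 ] mz [0.013 0.047 0.033 0.094] Fw [-3.3  1.6  9.6]
```

```bash
python3 -m pendant '{"delta_pos":[[0,0,0.0003],[0,0,0.0005],[0,0,0.0006],[0,0,0.0006],[0,0,0.0006]],"spin":[5,9,11,12,12],"gripper":[255,255,255,255,255]}'; python3 -c "
from h import *
tq(6)"
```

```text
time_s: 21.28
eef_pos: [0.5087, 0.0541, 0.0835]
orientation: [2.084, 2.351, -0.002]
contact_force: [-4.8, 0.4, 9.8]
width: 0.103
t 21.52 [0.5087 0.0542 0.0835] yaw 96.90 w 0.106 tau7 [-0.124 -0.075 -0.061 -0.059 -0.058 -0.058] mz [0.058 0.072 0.031 0.044 0.083 0.074] Fw [-5.3  0.7 10.8]
```

```bash
python3 -m pendant '{"delta_pos":[[0,0,0],[0,0,0],[0,0,-0.03],[0,0,-0.05],[0,0,-0.05]],"spin":[0,0,0,-5,-10],"gripper":[120,120,120,120,120]}'; python3 -c "
from h import *
s,p,M,y=pose()
print(s['time_s'],p,y,(M.T@(np.array([.6167,-.0708,.133])-p)).round(4))"
```

```text
time_s: 22.2
eef_pos: [0.5105, 0.0543, 0.1344]
orientation: [1.868, 2.523, 0.003]
contact_force: [0.0, 0.4, -0.8]
width: 0.529
22.2 [0.51047092 0.05427274 0.13438331] 106.9710514369407 [-0.1506  0.0651  0.0017]
```

```bash
python3 -m pendant '{"delta_pos":[[-0.05,0.022,0],[-0.1,0.044,0],[-0.151,0.065,0],[-0.151,0.065,0],[-0.151,0.065,0],[-0.151,0.065,0]],"spin":[-6,-12,-17.5,-17.5,-17.5,-17.5],"gripper":[120,120,120,120,120,120]}'; python3 -c "
from h import *
knobs('wrist')
s,p,M,y=pose(); print(s['time_s'],p,y,(M.T@(np.array([.6167,-.0708,.085])-p)).round(4))"
```

```text
time_s: 22.95
eef_pos: [0.6144, -0.0698, 0.1329]
orientation: [-1.464, -2.779, -0.0]
contact_force: [-0.3, 1.2, 0.9]
width: 0.526
wrist 2525 [412.  90.] xy 624.4 46.3 top 111.0 yaw -19.1 [10.2 52.9]
wrist 2587 [128. 122.] xy 500.8 -59.3 top 110.9 yaw -68.4 [10.3 53.2]
wrist 1564 [283. 240.] xy 615.6 -68.4 top 111.1 yaw -55.0 [ 9.4 53.2]
23.0 [ 0.61450237 -0.06988092  0.13302569] 124.4321766258136 [-0.002   0.0013  0.048 ]
```

```bash
python3 -m pendant '{"delta_pos":[[-0.002,0.0013,0.03],[-0.002,0.0013,0.048],[-0.002,0.0013,0.048],[-0.002,0.0013,0.048],[-0.002,0.0013,0.048],[-0.002,0.0013,0.048],[-0.002,0.0013,0.0485],[-0.002,0.0013,0.049],[-0.002,0.0013,0.0494],[-0.002,0.0013,0.0497],[-0.002,0.0013,0.0499],[-0.002,0.0013,0.0499]],"spin":[-0.5,-0.5,-0.5,-0.5,-0.5,-0.5,10,20,28,33,36,36],"gripper":[120,120,180,255,255,255,255,255,255,255,255,255]}'; python3 -c "
from h import *
tq(6)"
```

```text
time_s: 24.5
eef_pos: [0.6155, -0.0728, 0.0837]
orientation: [-2.254, -2.187, 0.006]
contact_force: [-7.8, -0.6, 8.9]
width: 0.101
t 24.75 [ 0.6156 -0.0728  0.0837] yaw 88.29 w 0.099 tau7 [-0.262 -0.117 -0.077 -0.068 -0.066 -0.066] mz [ 0.107 -0.004  0.059  0.068  0.075  0.075] Fw [-9.2 -1.1 10. ]
```

```bash
python3 -m pendant '{"delta_pos":[[0,0,0],[0,0,0],[0,0,-0.03],[0,0,-0.05],[0,0,-0.05]],"spin":[0,0,0,-8,-18],"gripper":[120,120,120,120,120]}'; python3 -c "
from h import *
s,p,M,y=pose()
print(s['time_s'],p,y,(M.T@(np.array([.6263,.0457,.132])-p)).round(4))"
```

```text
time_s: 25.42
eef_pos: [0.6192, -0.0721, 0.1352]
orientation: [1.875, 2.516, 0.004]
contact_force: [-0.2, -0.3, -0.6]
width: 0.535
25.425 [ 0.61923277 -0.07208083  0.1352122 ] 106.61485484045852 [0.1108 0.0404 0.0032]
```

```bash
python3 -m pendant '{"delta_pos":[[0.05,0.018,0],[0.11,0.04,0.003],[0.11,0.04,0.003],[0.11,0.04,0.003],[0.11,0.04,0.003],[0.11,0.04,0.003],[0.11,0.04,0.003]],"spin":[-10,-20,-30,-40,-50,-54,-54],"gripper":[120,120,120,120,120,120,120]}'; python3 -c "
from h import *
knobs('wrist')
s,p,M,y=pose(); print(s['time_s'],p,y,(M.T@(np.array([.6263,.0457,.085])-p)).round(4))"
```

```text
time_s: 26.3
eef_pos: [0.6252, 0.0445, 0.13]
orientation: [0.539, 3.095, 0.001]
contact_force: [-0.1, -1.2, 0.3]
width: 0.53
wrist 2381 [225.  43.] xy 509.7 56.2 top 109.4 yaw -81.7 [10.  52.8]
wrist 1947 [ 56. 116.] xy 500.7 -58.9 top 110.8 yaw -67.9 [10.7 53.2]
wrist 1641 [283. 239.] xy 624.4 47.0 top 111.0 yaw -19.1 [ 9.4 53.5]
wrist 1374 [120. 277.] xy 615.0 -68.1 top 108.9 yaw 88.9 [53.4  9.5]
26.35 [0.62514069 0.04450115 0.12998279] 160.20074221029935 [-0.0007  0.0015  0.045 ]
```

```bash
python3 -m pendant '{"delta_pos":[[-0.0007,0.0015,0.03],[-0.0007,0.0015,0.045],[-0.0007,0.0015,0.045],[-0.0007,0.0015,0.045],[-0.0007,0.0015,0.045],[-0.0007,0.0015,0.045],[-0.0007,0.0015,0.0455],[-0.0007,0.0015,0.046],[-0.0007,0.0015,0.0464],[-0.0007,0.0015,0.0467],[-0.0007,0.0015,0.0469],[-0.0007,0.0015,0.0469]],"spin":[-0.5,-0.5,-0.5,-0.5,-0.5,-0.5,10,20,28,33,36,36],"gripper":[120,120,180,255,255,255,255,255,255,255,255,255]}'; python3 -c "
from h import *
tq(5)";  python3 -m pendant '{"delta_pos":[[0,0,0.0003],[0,0,0.0005],[0,0,0.0006],[0,0,0.0006],[0,0,0.0006]],"spin":[5,9,11,12,12],"gripper":[255,255,255,255,255]}'; python3 -c "
from h import *
tq(4)"
```

```text
time_s: 27.85
eef_pos: [0.6257, 0.0446, 0.0839]
orientation: [1.469, 2.776, -0.003]
contact_force: [-4.6, -4.0, 6.2]
width: 0.1
t 28.05 [0.6257 0.0446 0.084 ] yaw 124.27 w 0.107 tau7 [-0.239 -0.092 -0.052 -0.043 -0.041] mz [ 0.019 -0.02   0.049  0.035 -0.002] Fw [-3.3 -3.7  6.6]
time_s: 28.72
eef_pos: [0.6253, 0.0444, 0.0833]
orientation: [1.751, 2.608, -0.004]
contact_force: [-5.4, -4.0, 8.3]
width: 0.102
t 28.88 [0.6253 0.0444 0.0833] yaw 112.26 w 0.098 tau7 [-0.125 -0.076 -0.063 -0.06 ] mz [0.079 0.076 0.082 0.037] Fw [-6.  -3.1  7.9]
```

```bash
python3 -m pendant '{"delta_pos":[[0,0,0.0003],[0,0,0.0005],[0,0,0.0006],[0,0,0.0006],[0,0,0.0006]],"spin":[5,9,11,12,12],"gripper":[255,255,255,255,255]}'; python3 -c "
from h import *
tq(4)"; python3 -m pendant '{"delta_pos":[[0,0,0],[0,0,0],[0,0,-0.03],[0,0,-0.05],[0,0,-0.05]],"spin":[0,0,0,0,0],"gripper":[120,120,120,120,120]}'; python3 -c "
from h import *
s,p,M,y=pose()
print(s['time_s'],p,y,(M.T@(np.array([.501,-.0622,.132])-p)).round(4))"
```

```text
time_s: 29.55
eef_pos: [0.6249, 0.0442, 0.0828]
orientation: [2.014, 2.411, -0.005]
contact_force: [-6.0, -4.1, 9.6]
width: 0.106
t 29.70 [0.6249 0.0442 0.0828] yaw 100.26 w 0.108 tau7 [-0.154 -0.105 -0.092 -0.089] mz [0.086 0.107 0.089 0.074] Fw [-6.3 -3.3  8.4]
time_s: 30.38
eef_pos: [0.6274, 0.0462, 0.1338]
orientation: [2.011, 2.41, 0.005]
contact_force: [0.8, 0.4, 0.3]
width: 0.527
30.375 [0.62744452 0.04616358 0.13378126] 100.30532883100777 [-0.084  -0.1438  0.0012]
```

```bash
python3 -m pendant '{"delta_pos":[[-0.03,-0.05,0],[-0.06,-0.1,0],[-0.084,-0.144,0.001],[-0.084,-0.144,0.001],[-0.084,-0.144,0.001],[-0.084,-0.144,0.001]],"spin":[-6,-12,-12,-12,-12,-12],"gripper":[120,120,120,120,120,120]}'; python3 -c "
from h import *
knobs('wrist')
s,p,M,y=pose(); print(s['time_s'],s['qpos'][6],p,y,(M.T@(np.array([.501,-.0622,.085])-p)).round(4))"
```

```text
time_s: 31.12
eef_pos: [0.5004, -0.0615, 0.1309]
orientation: [1.748, 2.61, 0.002]
contact_force: [-0.2, 1.0, 0.9]
width: 0.531
wrist 2393 [376.  61.] xy 509.1 55.3 top 109.3 yaw -81.1 [10.2 53.6]
wrist 2352 [513. 162.] xy 623.9 46.5 top 107.6 yaw -78.1 [11.4 53.2]
wrist 1582 [280. 238.] xy 500.0 -59.0 top 111.1 yaw -67.6 [ 9.4 53.1]
wrist 1053 [436. 287.] xy 615.3 -53.7 top 108.7 yaw -88.0 [10.4 24.9]
31.175 0.12348012270740402 [ 0.50029562 -0.06148818  0.13085959] 112.40445016471604 [-0.001   0.0003  0.0459]
```

```bash
python3 -m pendant '{"delta_pos":[[-0.0007,0.0003,0.03],[-0.0007,0.0003,0.046],[-0.0007,0.0003,0.046],[-0.0007,0.0003,0.046],[-0.0007,0.0003,0.046],[-0.0007,0.0003,0.046],[-0.0007,0.0003,0.0465],[-0.0007,0.0003,0.047],[-0.0007,0.0003,0.0475],[-0.0007,0.0003,0.048],[-0.0007,0.0003,0.0484],[-0.0007,0.0003,0.0486],[-0.0007,0.0003,0.0486]],"spin":[0,0,0,0,0,0,10,20,30,40,45,48,48],"gripper":[120,120,180,255,255,255,255,255,255,255,255,255,255]}'; python3 -c "
from h import *
tq(5)";  python3 -m pendant '{"delta_pos":[[0,0,0.0003],[0,0,0.0005],[0,0,0.0006],[0,0,0.0006],[0,0,0.0006]],"spin":[5,9,11,12,12],"gripper":[255,255,255,255,255]}'; python3 -c "
from h import *
tq(4)"
```

```text
time_s: 32.8
eef_pos: [0.4986, -0.0628, 0.083]
orientation: [-2.659, -1.671, 0.004]
contact_force: [-6.4, 1.0, 10.1]
width: 0.105
t 33.00 [ 0.4986 -0.0629  0.083 ] yaw 64.32 w 0.099 tau7 [-0.248 -0.101 -0.062 -0.053 -0.051] mz [0.132 0.076 0.06  0.117 0.05 ] Fw [-5.7  0.5 10. ]
time_s: 33.67
eef_pos: [0.4981, -0.0626, 0.0824]
orientation: [-2.818, -1.385, 0.005]
contact_force: [-7.0, 3.1, 11.7]
width: 0.101
t 33.83 [ 0.4981 -0.0626  0.0824] yaw 52.34 w 0.106 tau7 [-0.157 -0.108 -0.094 -0.091] mz [0.12  0.083 0.037 0.096] Fw [-7.4  2.5 10.9]
```

```bash
python3 -m pendant '{"delta_pos":[[0,0,0.0002],[0,0,0.0004],[0,0,0.0004],[0,0,0.0004]],"spin":[4,7,8,8],"gripper":[255,255,255,255]}'; python3 -c "
from h import *
tq(4)"; python3 -m pendant '{"delta_pos":[[0,0,0],[0,0,0],[0,0,-0.03],[0,0,-0.05],[0,0,-0.05]],"spin":[0,0,0,-8,-18],"gripper":[120,120,120,120,120]}'; python3 -c "
from h import *
s,p,M,y=pose()
print(s['time_s'],s['qpos'][6],p,y,(M.T@(np.array([.6165,-.0713,.131])-p)).round(4))"
```

```text
time_s: 34.38
eef_pos: [0.4979, -0.0624, 0.0821]
orientation: [-2.908, -1.185, 0.005]
contact_force: [-8.2, 4.3, 12.6]
width: 0.098
t 34.52 [ 0.4979 -0.0624  0.0821] yaw 44.37 w 0.105 tau7 [-0.219 -0.169 -0.156 -0.153] mz [0.201 0.11  0.094 0.158] Fw [-7.7  3.3 13.2]
time_s: 35.2
eef_pos: [0.5014, -0.0636, 0.1331]
orientation: [2.682, 1.63, 0.005]
contact_force: [-0.5, 0.0, -0.8]
width: 0.535
35.2 -0.6324035149527446 [ 0.50144323 -0.06357254  0.13306785] 62.58543682410109 [0.0461 0.1057 0.0025]
```

```bash
python3 -m pendant '{"delta_pos":[[0.023,0.053,0],[0.046,0.106,0.002],[0.046,0.106,0.002],[0.046,0.106,0.002],[0.046,0.106,0.002],[0.046,0.106,0.002]],"spin":[-10,-20,-26.5,-26.5,-26.5,-26.5],"gripper":[120,120,120,120,120,120]}'; python3 -c "
from h import *
knobs('wrist')
s,p,M,y=pose(); print(s['time_s'],s['qpos'][6],p,y,(M.T@(np.array([.6165,-.0713,.083])-p)).round(4))"
```

```text
time_s: 35.95
eef_pos: [0.6147, -0.0719, 0.1296]
orientation: [2.246, 2.197, -0.0]
contact_force: [0.8, -0.2, -0.0]
width: 0.529
wrist 2454 [96. 42.] xy 510.3 55.5 top 109.2 yaw -81.0 [10.9 52.8]
wrist 1750 [296.  39.] xy 625.8 42.5 top 108.3 yaw -76.9 [10.1 45. ]
wrist 1536 [106. 223.] xy 501.3 -59.6 top 107.6 yaw 48.9 [53.6 10. ]
wrist 1598 [282. 237.] xy 615.9 -68.2 top 109.2 yaw 89.3 [53.3  9.4]
wrist 1020 [542. 379.] xy 837.8 -196.6 top 158.4 yaw 46.3 [11.4  7.5]
36.0 -0.22810548618233542 [ 0.61480639 -0.07181614  0.12960088] 88.75640781962429 [0.0006 0.0017 0.0466]
```

```bash
python3 -m pendant '{"delta_pos":[[0.0006,0.0017,0.03],[0.0006,0.0017,0.0466],[0.0006,0.0017,0.0466],[0.0006,0.0017,0.0466],[0.0006,0.0017,0.0466],[0.0006,0.0017,0.0466],[0.0006,0.0017,0.0471],[0.0006,0.0017,0.0475],[0.0006,0.0017,0.0478],[0.0006,0.0017,0.0479],[0.0006,0.0017,0.0479]],"spin":[0,0,0,0,0,0,10,18,22,24,24],"gripper":[120,120,180,255,255,255,255,255,255,255,255]}'; python3 -c "
from h import *
tq(5)";  python3 -m pendant '{"delta_pos":[[0,0,0.0002],[0,0,0.0004],[0,0,0.0004],[0,0,0.0004]],"spin":[4,7,8,8],"gripper":[255,255,255,255]}'; python3 -c "
from h import *
tq(4)"
```

```text
time_s: 37.38
eef_pos: [0.615, -0.071, 0.0822]
orientation: [-2.651, -1.683, 0.005]
contact_force: [-7.5, 0.2, 5.8]
width: 0.102
t 37.58 [ 0.615  -0.0711  0.0822] yaw 64.82 w 0.100 tau7 [-0.22  -0.122 -0.096 -0.09  -0.089] mz [0.078 0.1   0.048 0.11  0.116] Fw [-8.2  0.5  6.5]
time_s: 38.12
eef_pos: [0.6148, -0.071, 0.0819]
orientation: [-2.762, -1.494, 0.006]
contact_force: [-8.5, 0.7, 7.7]
width: 0.107
t 38.27 [ 0.6148 -0.071   0.0819] yaw 56.83 w 0.104 tau7 [-0.212 -0.163 -0.149 -0.146] mz [0.126 0.163 0.159 0.169] Fw [-8.8  0.2  8.3]
```

```bash
python3 -m pendant '{"delta_pos":[[0,0,0],[0,0,0],[0,0,-0.03],[0,0,-0.05],[0,0,-0.05]],"spin":[0,0,0,-8,-18],"gripper":[120,120,120,120,120]}'; python3 -c "
from h import *
s,p,M,y=pose()
print(s['time_s'],s['qpos'][6],p,y,(M.T@(np.array([.5095,.054,.131])-p)).round(4))"
```

```text
time_s: 38.95
eef_pos: [0.619, -0.0713, 0.1336]
orientation: [2.488, 1.913, 0.006]
contact_force: [-0.1, -0.3, 0.7]
width: 0.529
38.95 -0.4311836505379591 [ 0.61895338 -0.07125035  0.13357141] 75.1031895069303 [ 0.0929 -0.138   0.0019]
```

```bash
python3 -m pendant '{"delta_pos":[[0.03,-0.046,0],[0.06,-0.092,0.002],[0.093,-0.138,0.002],[0.093,-0.138,0.002],[0.093,-0.138,0.002],[0.093,-0.138,0.002]],"spin":[-10,-20,-23,-23,-23,-23],"gripper":[120,120,120,120,120,120]}'; python3 -c "
from h import *
knobs('wrist')
s,p,M,y=pose(); print(s['time_s'],s['qpos'][6],p,y,(M.T@(np.array([.5095,.0540,.083])-p)).round(4))"
```

```text
time_s: 39.7
eef_pos: [0.5092, 0.0536, 0.1292]
orientation: [2.067, 2.364, 0.001]
contact_force: [-0.4, -0.2, -0.3]
width: 0.531
wrist 1477 [280. 239.] xy 509.2 56.4 top 109.3 yaw -81.9 [ 9.9 53.1]
wrist 1919 [447. 266.] xy 624.2 47.5 top 107.6 yaw -77.0 [10.8 53.6]
wrist 293 [267. 353.] xy 514.5 -39.4 top 98.6 yaw 2.0 [10.4  5.5]
wrist 592 [392. 380.] xy 619.9 -58.9 top 106.9 yaw 60.7 [20.1  9.1]
39.75 -0.3277578645654814 [0.50899249 0.05357802 0.12903618] 97.66769554082686 [0.0004 0.0005 0.046 ]
```

```bash
python3 -m pendant '{"delta_pos":[[0.0004,0.0005,0.03],[0.0004,0.0005,0.046],[0.0004,0.0005,0.046],[0.0004,0.0005,0.046],[0.0004,0.0005,0.046],[0.0004,0.0005,0.046],[0.0004,0.0005,0.0465],[0.0004,0.0005,0.047],[0.0004,0.0005,0.0472],[0.0004,0.0005,0.0473],[0.0004,0.0005,0.0473]],"spin":[0,0,0,0,0,0,10,19,23,25,25],"gripper":[120,120,180,255,255,255,255,255,255,255,255]}'; python3 -c "
from h import *
tq(5)";  python3 -m pendant '{"delta_pos":[[0,0,0.0002],[0,0,0.0004],[0,0,0.0004],[0,0,0.0004]],"spin":[4,7,8,8],"gripper":[255,255,255,255]}'; python3 -c "
from h import *
tq(4)"
```

```text
time_s: 41.12
eef_pos: [0.5086, 0.0552, 0.0824]
orientation: [2.528, 1.864, 0.0]
contact_force: [-2.8, -0.8, 7.6]
width: 0.109
t 41.33 [0.5086 0.0552 0.0823] yaw 72.85 w 0.104 tau7 [-0.212 -0.113 -0.086 -0.08  -0.079] mz [0.111 0.081 0.111 0.105 0.027] Fw [-4.   0.   5.9]
time_s: 41.88
eef_pos: [0.5086, 0.0552, 0.0821]
orientation: [2.651, 1.684, 0.0]
contact_force: [-2.8, -1.4, 7.6]
width: 0.101
t 42.02 [0.5086 0.0551 0.0821] yaw 64.85 w 0.102 tau7 [-0.211 -0.16  -0.147 -0.144] mz [0.115 0.141 0.138 0.131] Fw [-2.2 -0.5  8.1]
```

```bash
python3 -m pendant '{"delta_pos":[[0,0,0.0001],[0,0,0.0002],[0,0,0.0002]],"spin":[3,4,4],"gripper":[255,255,255]}'; python3 -c "
from h import *
tq(5)"; python3 -m pendant '{"delta_pos":[[0,0,0],[0,0,0],[0,0,-0.03],[0,0,-0.05],[0,0,-0.05]],"spin":[0,0,0,-8,-18],"gripper":[120,120,120,120,120]}'; python3 -c "
from h import *
s,p,M,y=pose()
print(s['time_s'],s['qpos'][6],p,y,(M.T@(np.array([.6257,.0454,.131])-p)).round(4))"
```

```text
time_s: 42.45
eef_pos: [0.5086, 0.0552, 0.0819]
orientation: [2.708, 1.591, 0.0]
contact_force: [-4.0, -0.6, 8.8]
width: 0.105
t 42.65 [0.5086 0.0552 0.0819] yaw 60.86 w 0.103 tau7 [-0.241 -0.19  -0.177 -0.174 -0.173] mz [0.156 0.178 0.152 0.185 0.246] Fw [-4.  -1.3  8. ]
time_s: 43.32
eef_pos: [0.5099, 0.0555, 0.1328]
orientation: [2.42, 1.999, 0.005]
contact_force: [0.3, 0.5, 0.1]
width: 0.525
43.325 -0.6080809761270071 [0.50994138 0.05550885 0.1327852 ] 79.11593223659365 [0.0119 0.1156 0.0022]
```

```bash
python3 -m pendant '{"delta_pos":[[0.006,0.058,0],[0.012,0.116,0.002],[0.012,0.116,0.002],[0.012,0.116,0.002],[0.012,0.116,0.002],[0.012,0.116,0.002]],"spin":[-10,-20,-23.5,-23.5,-23.5,-23.5],"gripper":[120,120,120,120,120,120]}'; python3 -c "
from h import *
knobs('wrist')
s,p,M,y=pose(); print(s['time_s'],s['qpos'][6],p,y,(M.T@(np.array([.6257,.0454,.0825])-p)).round(4))"
```

```text
time_s: 44.08
eef_pos: [0.6242, 0.0446, 0.1294]
orientation: [1.971, 2.446, -0.0]
contact_force: [-0.7, 0.0, -0.7]
width: 0.529
wrist 1681 [106. 185.] xy 509.7 56.5 top 107.2 yaw 65.8 [53.8 10.8]
wrist 1472 [282. 238.] xy 624.7 47.5 top 108.0 yaw -77.6 [ 9.5 53.3]
wrist 892 [ 99. 323.] xy 500.8 -58.6 top 107.5 yaw 48.6 [52.8  9.8]
wrist 325 [253. 350.] xy 625.1 -46.3 top 100.3 yaw 15.2 [11.9  6.5]
44.125 -0.20077339920248416 [0.62427271 0.0445713  0.12941229] 102.30233641112842 [0.0005 0.0016 0.0469]
```

```bash
python3 -m pendant '{"delta_pos":[[0.0005,0.0016,0.03],[0.0005,0.0016,0.0469],[0.0005,0.0016,0.0469],[0.0005,0.0016,0.0469],[0.0005,0.0016,0.0469],[0.0005,0.0016,0.0469],[0.0005,0.0016,0.0471],[0.0005,0.0016,0.0473],[0.0005,0.0016,0.0473]],"spin":[0,0,0,0,0,0,5,8,8],"gripper":[120,120,180,255,255,255,255,255,255]}'; python3 -c "
from h import *
tq(5)";  python3 -m pendant '{"delta_pos":[[0,0,0.0002],[0,0,0.0002],[0,0,0.0002]],"spin":[3,4,4],"gripper":[255,255,255]}'; python3 -c "
from h import *
tq(5)"
```

```text
time_s: 45.25
eef_pos: [0.6248, 0.045, 0.0826]
orientation: [-2.136, -2.302, 0.004]
contact_force: [-6.8, -1.7, 4.6]
width: 0.104
t 45.45 [0.6248 0.045  0.0827] yaw 94.32 w 0.104 tau7 [-0.319 -0.174 -0.134 -0.126 -0.124] mz [0.111 0.081 0.11  0.178 0.117] Fw [-6.2 -1.3  4.5]
time_s: 45.88
eef_pos: [0.6247, 0.045, 0.0825]
orientation: [-2.215, -2.227, 0.004]
contact_force: [-6.8, -0.4, 5.2]
width: 0.103
t 46.08 [0.6247 0.045  0.0825] yaw 90.33 w 0.103 tau7 [-0.231 -0.18  -0.167 -0.164 -0.164] mz [0.195 0.109 0.152 0.132 0.198] Fw [-6.4 -1.5  6.9]
```

```bash
python3 -m pendant '{"delta_pos":[[0,0,0],[0,0,0],[0,0,-0.03],[0,0,-0.05],[0,0,-0.05]],"spin":[0,0,0,8,18],"gripper":[120,120,120,120,120]}'; python3 -c "
from h import *
s,p,M,y=pose()
print(s['time_s'],s['qpos'][6],p,y,(M.T@(np.array([.5,-.0622,.131])-p)).round(4))"
```

```text
time_s: 46.75
eef_pos: [0.6281, 0.0457, 0.1341]
orientation: [2.54, 1.845, 0.007]
contact_force: [0.1, 0.1, -0.2]
width: 0.528
46.75 -0.6615878924719323 [0.62805705 0.04566083 0.13411981] 71.98788740293382 [-0.1422 -0.0884  0.0024]
```

```bash
python3 -m pendant '{"delta_pos":[[-0.047,-0.029,0],[-0.094,-0.058,0.002],[-0.142,-0.088,0.002],[-0.142,-0.088,0.002],[-0.142,-0.088,0.002],[-0.142,-0.088,0.002]],"spin":[10,20,23,23,23,23],"gripper":[120,120,120,120,120,120]}'; python3 -c "
from h import *
knobs('wrist')
s,p,M,y=pose(); print(s['time_s'],s['qpos'][6],p,y,(M.T@(np.array([.5,-.0622,.0823])-p)).round(4))"
```

```text
time_s: 47.5
eef_pos: [0.5006, -0.0621, 0.13]
orientation: [2.854, 1.313, 0.003]
contact_force: [0.6, -0.5, 0.0]
width: 0.53
wrist 2344 [156.  82.] xy 509.6 55.3 top 107.6 yaw 66.1 [53.  10.2]
wrist 2546 [437. 128.] xy 615.6 -68.3 top 107.5 yaw 60.7 [52.9 10.3]
wrist 1433 [278. 236.] xy 500.7 -59.6 top 107.8 yaw 47.9 [53.7  9.8]
47.55 -0.8211180875066509 [ 0.50031018 -0.06217112  0.1298008 ] 49.41514726690533 [-0.0003 -0.0002  0.0475]
```

```bash
python3 -m pendant '{"delta_pos":[[0,0,0.03],[0,0,0.0475],[0,0,0.0475],[0,0,0.0475],[0,0,0.0475],[0,0,0.0475],[0,0,0.0476],[0,0,0.0476],[0,0,0.0476]],"spin":[1,1,1,1,1,1,4,5,5],"gripper":[120,120,180,255,255,255,255,255,255]}'; python3 -c "
from h import *
tq(6)"
```

```text
time_s: 48.68
eef_pos: [0.4986, -0.0619, 0.0827]
orientation: [-2.908, -1.186, 0.0]
contact_force: [-4.6, 4.0, 3.3]
width: 0.105
t 48.92 [ 0.4987 -0.0619  0.0827] yaw 44.40 w 0.107 tau7 [-0.204 -0.154 -0.14  -0.137 -0.136 -0.136] mz [0.179 0.186 0.133 0.145 0.146 0.126] Fw [-3.9  4.8  2.6]
```

```bash
python3 -m pendant '{"delta_pos":[[0,0,0.0002],[0,0,0.0002],[0,0,0.0002]],"spin":[3,4,4],"gripper":[255,255,255]}'; python3 -c "
from h import *
tq(5)"; python3 -m pendant '{"delta_pos":[[0,0,0],[0,0,0],[0,0,-0.03],[0,0,-0.05],[0,0,-0.05]],"spin":[0,0,0,-8,-18],"gripper":[120,120,120,120,120]}'; python3 -c "
from h import *
s,p,M,y=pose()
print(s['time_s'],s['qpos'][6],p,y,(M.T@(np.array([.6155,-.0712,.131])-p)).round(4))"
```

```text
time_s: 49.35
eef_pos: [0.4986, -0.0618, 0.0825]
orientation: [-2.947, -1.084, 0.001]
contact_force: [-3.8, 4.5, 3.4]
width: 0.101
t 49.55 [ 0.4986 -0.0618  0.0825] yaw 40.41 w 0.104 tau7 [-0.245 -0.194 -0.181 -0.178 -0.177] mz [0.239 0.117 0.279 0.219 0.198] Fw [-4.8  4.3  4.3]
time_s: 50.22
eef_pos: [0.5009, -0.0637, 0.1339]
orientation: [2.737, 1.536, 0.006]
contact_force: [0.5, 0.2, -0.3]
width: 0.529
50.225 -0.6709337947929659 [ 0.50092131 -0.06368744  0.13391688] 58.582196881804286 [0.0533 0.1017 0.0035]
```

```bash
python3 -m pendant '{"delta_pos":[[0.026,0.05,0],[0.053,0.102,0.003],[0.053,0.102,0.003],[0.053,0.102,0.003],[0.053,0.102,0.003]],"spin":[-2,-2,-2,-2,-2],"gripper":[120,120,120,120,120]}'; python3 -c "
from h import *
knobs('wrist')
s,p,M,y=pose(); print(s['time_s'],s['qpos'][6],p,y,(M.T@(np.array([.6155,-.0710,.0823])-p)).round(4))"
```

```text
time_s: 50.85
eef_pos: [0.6126, -0.072, 0.1289]
orientation: [-2.717, -1.578, 0.001]
contact_force: [-0.6, 0.1, 0.4]
width: 0.526
wrist 1787 [191.  53.] xy 625.4 46.4 top 107.8 yaw -84.6 [10.2 53.5]
wrist 2395 [ 49. 152.] xy 510.0 55.7 top 107.3 yaw 66.5 [53.1 11.5]
wrist 1574 [283. 234.] xy 616.2 -68.2 top 107.8 yaw 60.8 [53.3  9.5]
wrist 960 [134. 284.] xy 508.0 -52.8 top 107.4 yaw 45.5 [34.7  9.3]
50.9 -0.6419394684402607 [ 0.61275606 -0.07195124  0.12908009] 60.30109347343303 [0.0022 0.0019 0.0468]
```

```bash
python3 -m pendant '{"delta_pos":[[0.0022,0.0019,0.03],[0.0022,0.0019,0.0468],[0.0022,0.0019,0.0468],[0.0022,0.0019,0.0468],[0.0022,0.0019,0.0468],[0.0022,0.0019,0.0468],[0.0022,0.0019,0.0469],[0.0022,0.0019,0.0469],[0.0022,0.0019,0.0469]],"spin":[0,0,0,0,0,0,3,3.5,3.5],"gripper":[120,120,180,255,255,255,255,255,255]}'; python3 -c "
from h import *
tq(5)"; python3 -m pendant '{"delta_pos":[[0,0,0.0002],[0,0,0.0002],[0,0,0.0002]],"spin":[2,3,3],"gripper":[255,255,255]}'; python3 -c "
from h import *
tq(5)"
```

```text
time_s: 52.02
eef_pos: [0.6153, -0.0701, 0.0827]
orientation: [-2.762, -1.495, 0.003]
contact_force: [-4.7, 1.6, 2.4]
width: 0.104
t 52.23 [ 0.6153 -0.0701  0.0827] yaw 56.85 w 0.101 tau7 [-0.171 -0.144 -0.137 -0.135 -0.135] mz [0.13  0.172 0.122 0.127 0.13 ] Fw [-5.4  1.7  2.6]
time_s: 52.65
eef_pos: [0.6152, -0.0701, 0.0827]
orientation: [-2.8, -1.422, 0.003]
contact_force: [-5.4, 1.4, 3.2]
width: 0.106
t 52.85 [ 0.6152 -0.0701  0.0826] yaw 53.86 w 0.108 tau7 [-0.229 -0.181 -0.168 -0.165 -0.164] mz [0.113 0.141 0.225 0.194 0.125] Fw [-4.2  2.   4.5]
```

```bash
python3 -m pendant '{"delta_pos":[[0,0,0],[0,0,0],[0,0,0],[0,0,-0.04],[0,0,-0.09],[0,0,-0.14],[0,0,-0.14],[0,0,-0.14],[0,0,-0.14]],"spin":[0,0,0,0,0,0,0,0,0],"gripper":[120,120,60,0,0,0,0,0,0]}'; python3 - <<'E'
from h import *
knobs('wrist','wend'); tq(2)
c=viewer.capture("top"); cv2.imwrite("pics/tend.png",c["pixels"][:,:,::-1])
a=np.load("top0.npz")["pixels"]; 
def red(im):
    h=cv2.cvtColor(im,cv2.COLOR_RGB2HSV); m=cv2.inRange(h,(170,120,80),(180,255,255))|cv2.inRange(h,(0,150,80),(3,255,255)); y=cv2.inRange(h,(22,150,120),(32,255,255))
    for n,mm in (("red",m),("yel",y)):
        N,l,s,ce=cv2.connectedComponentsWithStats(mm); print(n,[(ce[i].round(1).tolist(),int(s[i,4])) for i in range(1,N) if s[i,4]>60])
red(a); red(c["pixels"])
E
```

```text
time_s: 54.02
eef_pos: [0.6155, -0.0709, 0.22]
orientation: [-2.8, -1.421, 0.004]
contact_force: [-0.5, 0.9, -0.6]
width: 0.998
wrist 907 [205.  81.] xy 625.4 46.7 top 107.9 yaw -84.4 [10.1 53.5]
wrist 1129 [107. 158.] xy 510.1 55.8 top 107.4 yaw 66.4 [53.1 10.6]
wrist 731 [280. 196.] xy 616.5 -68.3 top 107.8 yaw 58.5 [52.8  9.8]
wrist 650 [549. 183.] xy 835.0 -196.1 top 143.5 yaw 72.8 [29.3 19.5]
wrist 502 [178. 247.] xy 509.0 -51.8 top 107.4 yaw 47.0 [30.8  9.6]
t 54.12 [ 0.6157 -0.0708  0.2202] yaw 53.81 w 1.000 tau7 [-0.001 -0.001] mz [-0.004 -0.027] Fw [-0.1 -0.1 -0. ]
red [([385.5, 162.5], 321), ([390.5, 250.5], 370)]
yel [([160.5, 198.3], 154)]
red [([385.6, 162.5], 330), ([390.7, 250.5], 373)]
yel [([160.7, 198.5], 148)]
```

View pics/wend.png

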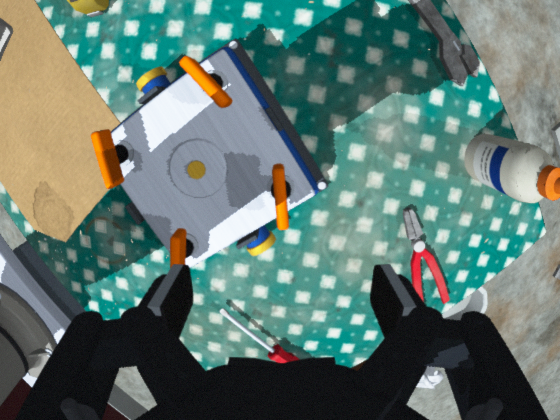

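The final view shows all four wings, with knob 1 at (205,81), 4 at (107,158), 3 at (280,196) and 2 at (178,247). Their tops are level within 0.5 mm and the gripper is clear. The tools have not moved more than about 0.2 pixel in the top view. Handing in.

```bash
python3 -c "
from cell import bot
print(bot.job_done())"
```

```text
the job is handed in; nothing more can be done
None
```

I tightened all four knobs and handed the job in at about 54 s of the 72 s allowed; the interface gives no verdict.

- **Order:** In the first round each knob got about 45°, knobs 1 and 2 first, then 3 and 4. That is less than the suggested sixth of a turn, to keep the cover from tilting. Then I went round in steps to about 115–117° in all, where the resistance rose clearly from about 100–105° on.
- **Final torque:** The holding torques at my last turn of each knob were 0.164, 0.177, 0.164 and 0.173 N m for knobs 1 to 4. By the figures given, that is roughly 22–25 N of clamping each, against the allowed 14–40 N.
- **Last checks:** The wing tops were all at 107.4–107.9 mm, so the cover looks level. The tools had not moved more than about 0.2 pixel in the top view, and the gripper was open and clear of everything.
- **Not rechecked:** I did not feel knobs 4 and 1 again after the small final turns on the others. When I came back to knobs 2 and 3 after tightening the others, they had eased by only 0.01–0.02 N m. On that basis I expect knobs 4 and 1 to be still at about 20 N.
- **Disagreement:** Loose torques at rest sometimes read only 0.015–0.04 N m, below the stated 0.05–0.1. I put this down to the rubber bush relaxing after each stop, so the true clamping may be slightly higher than my figures.

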